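Shut the catch drawer, fit the nested lids, take the outer lid off again

ROBOT

A 6-joint arm with a two-finger parallel gripper is mounted at the origin on the work surface. World frame = base frame: x ahead of the robot, y to its left, z up, the work surface at z = 0. Lengths are in m, angles in rad, forces in N, time in s.
With the tool pointing down it reaches from about 0.25 to 0.775 m from the base axis. Payload 4 kg.
Tool frame: the origin (TCP) lies at the very end of the fingers, on their centre line; the grasp point (between the pads) lies 19 mm behind it; z points along the fingers, x is the direction in which the jaws open and shut, and the axes are right-handed (so a half turn about z gives the same grasp; the last joint's range is limited). The gripper opens to 94 mm and grips with 3 to 60 N. Pads are 16 mm wide; open, the fingers measure 119 mm over their backs; the gripper's body (75 mm by 177 mm) begins 78 mm behind the grasp point.
Start: joints at [1.011, 0.087, 1.371, -0, 1.684, -0.103], TCP at [0.243, 0.494, 0.206] pointing down, gripper open.
Joint ranges: [-3.1, 3.1], [-0.76, 2.03], [0.27, 2.55], [-1.08, 4.22], [0.17, 2.65], [-2.57, 2.57]. Speed limits (rad/s): [2.79, 2.79, 3.14, 3.14, 3.14, 3.14].

INTERFACE

Orientations are given as [roll, pitch, yaw] about the fixed x, y, z axes, in that order (R = Rz(yaw) Ry(pitch) Rx(roll)).
In Python, from bench import robot, cams, ticket gives the robot as it stands.
- The arm moves only by the tool jog_arm, never from a script. Its argument "series" is a list of rows, each an object of numbers: "x", "y", "z": the shift along the tool's x, y, z in m; "rx", "ry", "rz": the turn, a rotation vector about the tool's x, y, z in degrees. A call has 1 to 12 rows; each row shifts and turns the pose as measured when the row begins, along the tool's axes as they then stand; what a row does not reach is not made up. A row lasts 1/12 s, in which the tool goes at most 41.7 mm and 7.16 degrees, less where a joint would pass 70% of its speed; a pose out of reach is approached as far as the arm can. A call with a gripper value outside its range is refused whole. "claw" is the opening, from 0 (shut) to 1 (fully open), set as the call begins (left out, the last holds). The fingers move at their own pace and stop on an object; the grip force is fixed at half the most. Time passes only in rows, so rows that do not move let the fingers close. It gives the time, the measured TCP pose, the force and the opening at its end, in the units of the state.
- robot.get_obs(): the state, without advancing time (a new reading comes with each control period).
- cams.snapshot(name): name is "side" or "top"; returns a dict with "img" (400x640x3 uint8, red, green, blue), "mtx" (3x3 intrinsics, pixels), "origin" and "attitude" of the camera in the world. Camera axes: x right, y down, z forward; pixel columns grow to the right and rows downward; lengths in m; the calibration is good to about 2 mm. A picture is of the moment at which its call begins. There is no depth.
- ticket.close_job(): hands the job in, once; it reports no verdict.
Trained networks look in a picture, given as the dict that the camera call returned (one of the last four; its "shot" number tells which), for a name from the list of things; names that differ only in an ending like _2 or _b are one class to them, and where a whole thing is asked for, a point or a joint stands for the part that bears it (a point fixed in the world has none). Each returns a list of dicts, best first, with "p" (0 to 1); they miss things now and then, are a little off and sometimes report something else, mostly with a low value. They report only what shows in the picture. A call takes as long as a camera call. They do not tell look-alikes from the thing itself.
- cams.look_for(thing, picture): "bbox" ([left, top, width, height] in pixels, round what is visible of it).
The state is a dict: "time": time; "joint_positions": joint angles; "qvel": joint speeds; "joint_torque": joint torques, N m; "tool_pos": TCP position; "ee_rot": TCP orientation; "wrist_force": force on the tool from outside, world axes, zero at the start; "wrist_torque": the same for the moment, N m; "width": finger opening in m.
Only numpy, scipy, OpenCV 4.12 (cv2) and the standard library are available. Lean on these libraries where they do the work, as an engineer would, in place of code of your own. Each camera call takes 0.05 s, during which the arm holds its last target.

TASK

First push the machine's open drawer fully home, against its stop. Then carry the nested lids by the orange knob to the drum, lower them gently (no dropping) until the inner lid sits flat on the rim, let go, and lift the blue outer lid straight up alone by its raised collar; the inner lid stays seated, and the lids come apart nowhere else. Finish while still holding the outer lid level and still above the drum, its lower edge 3 cm or more clear of the knob, and leave the bin, discs and bottle where they are.

Things in the scene. Friction and masses are not known exactly. Their poses are not given: they have to be found in the camera images.
- machine: (All sizes in mm.) Grey machine fixed to the bench: box 170 (x) by 200 (y) by 100 high, green-fronted drawer in its -x face, steel drum on top. Origin: centre of its underside; x points from the drawer front to the back, z up. Place and yaw vary. The drum's outside begins 52 behind the drawer's face.
- machine_drawer0 (a joint): Drawer opening in m: 0 is fully home against a hard stop; starts open, opens along the machine's -x. About 0.6 kg, light friction (about 1 N); stays where it is left.
- machine_drawer0_handle (a point): Middle of the drawer's steel bar handle (moves with the drawer): bar about 11 mm thick, 100 long, level, along the machine's y, 35 in front of the drawer face, 62 above the bench; free space below and in front. Drawer home: x = -120, y = 0 in the machine's frame. Its axes are the machine's.
- drum_rim (a point): Centre of the drum's round mouth, at the height of its flat rim (160 mm above the bench; x = +15 mm, y = 0 in the machine's frame). The drum is fixed: outside diameter 96 mm, bore 88 mm, 60 mm tall, 54 mm deep inside; the polishing stones lie on its bottom.
- inner_knob (a point): Centre of the inner lid's orange knob, an upright cylinder 22 mm in diameter, 28 tall. Loose aluminium lid, 0.2 kg: plug 82 across, 8 deep, goes into the drum's bore; flange 103 across, 4 thick, rests on the rim. This point is 45 above the flange's top, 57 above the plug's bottom, and 49 above the drum's rim when seated. Lifting the knob lifts both lids. z: lid axis.
- outer_collar (a point): Centre of the blue outer lid's collar, an upright tube 48 mm outside, 38 inside, 28 tall, open through the lid; the inner knob stands up through it. Loose, 0.16 kg. Below it a flat plate 115 across, 4 thick; its skirt's lower edge is 27 below this point. It lies loose on the inner flange; nested, this point is 27 below the knob's centre and the knob stands 26 out of the collar.
- pad: Black rubber pad, 130 by 130 by 20 high, fixed to the bench, on which the nested lids stand at the start, centred. Origin: centre of its underside. It may be on either side of the machine.
- bin_mid (a point): Bystander: yellow open parts bin 120 by 110 by 55 high, loose; this point is at its centre, half-way up. It stands on the other side from the pad.
- discs: Bystander: stack of round grinding discs, 90 in diameter, 27 high, loose. Origin: centre of its underside.
- oil: Bystander: white plastic bottle, 52 in diameter, 110 high, loose. Origin: centre of its underside.
There are look-alikes about, which are no part of the job. Of the things shaped like the part that bears inner_knob, the aluminium one is meant. Of the things that look like the part that bears outer_collar, the smaller one is meant.

How it is judged:
By the outcome, as a careful person would: the job done as asked, in the order asked, and still so for the second after the job is handed in, while the arm keeps its last pose, push and grip.
It also fails if it takes over 62 s, if anything falls off the work surface, if the arm or the gripper's body presses on something with over 40 N, if the wrist force passes 120 N, or if a joint passes its speed limit or range.

## Working session

There is one attempt and no reset: what is moved stays moved. The work goes in short steps, Python scripts to look and compute and a tool call to move; the robot and the scene stay as the last step left them, time stands still between calls to the robot, and variables do not carry over. Pictures are saved under pics/ and viewed, and the job is handed in when it is done.

Besides the shell and the picture viewer there is one more tool, called after ">>>" in YAML: its name, and indented under it one key for each argument. jog_arm: Moves the arm, as the interface text tells. Its arguments: {"type":"object","properties":{"series":{"type":"array","items":{"type":"object","properties":{"x":{"type":"number"},"y":{"type":"number"},"z":{"type":"number"},"rx":{"type":"number"},"ry":{"type":"number"},"rz":{"type":"number"}}}},"claw":{"type":"number"}},"required":["series"]}

```bash
mkdir -p pics; ls; cat > h.py <<'E'
import numpy as np, cv2, os
from bench import robot, cams, ticket
def snap(n,fn):
    s=cams.snapshot(n); cv2.imwrite('pics/'+fn,s['img'][:,:,::-1]); return s
E
python3 - <<'E'
from h import *
for n in ('side','top'):
    s=snap(n,n+'0.png')
    print(n,{k:np.round(v,4).tolist() if k!='shot' else v for k,v in s.items() if k!='img'})
    for t in ['machine','machine_drawer0_handle','drum_rim','inner_knob','outer_collar','pad','bin_mid','discs','oil']:
        try: print(t,[(np.round(d['bbox']).tolist(),round(d['p'],2)) for d in cams.look_for(t,s)][:4])
        except Exception as e: print(t,e)
o=robot.get_obs(); print(o)
E
```

```text
pics
side {'mtx': [[380.213, 0.0, 319.7183], [0.0, 380.213, 202.3338], [0.0, 0.0, 1.0]], 'origin': [0.1743, -0.8297, 0.932], 'attitude': [-2.3313, 0.0128, -0.3598], 'shot': 1}
machine [([305.0, 267.0, 64.0, 53.0], 0.69), ([400.0, 272.0, 32.0, 35.0], 0.37)]
machine_drawer0_handle [([311.0, 179.0, 38.0, 58.0], 0.61)]
drum_rim [([351.0, 171.0, 42.0, 32.0], 0.58)]
inner_knob [([342.0, 323.0, 42.0, 45.0], 0.83)]
outer_collar [([239.0, 286.0, 57.0, 54.0], 0.9), ([315.0, 269.0, 41.0, 36.0], 0.66)]
pad [([304.0, 263.0, 65.0, 57.0], 0.58), ([401.0, 276.0, 35.0, 31.0], 0.32), ([332.0, 270.0, 10.0, 15.0], 0.25)]
bin_mid [([280.0, 158.0, 34.0, 26.0], 0.84)]
discs [([404.0, 276.0, 30.0, 30.0], 0.81)]
oil [([326.0, 132.0, 14.0, 24.0], 0.74)]
top {'mtx': [[363.4521, 0.0, 316.7891], [0.0, 363.4521, 196.1894], [0.0, 0.0, 1.0]], 'origin': [0.2981, -0.024, 1.2617], 'attitude': [-2.9881, 0.0153, -1.561], 'shot': 2}
machine [([284.0, 120.0, 69.0, 90.0], 0.96)]
machine_drawer0_handle [([286.0, 168.0, 57.0, 38.0], 0.7)]
drum_rim [([302.0, 127.0, 39.0, 38.0], 0.67)]
inner_knob [([425.0, 202.0, 36.0, 28.0], 
[... 340 characters left out ...]
0, 140.0, 21.0, 18.0], 0.69)]
{'time': 1.0, 'joint_positions': array([ 1.01091224e+00,  8.71684441e-02,  1.37070107e+00,  1.08312260e-06,
        1.68363000e+00, -1.03103998e-01]), 'qvel': array([ 0.00058582,  0.0012295 ,  0.00028099, -0.00120939,  0.00044372,
       -0.0008913 ]), 'joint_torque': array([-1.94069675e-03, -3.40056038e+01, -3.02601528e+01,  7.17166602e-02,
        2.39436189e-02, -4.32317734e-05]), 'tool_pos': array([0.24259229, 0.49361476, 0.2055226 ]), 'ee_rot': array([ 3.14158414e+00, -9.27564177e-05,  1.11401636e+00]), 'wrist_force': array([ 0.42457382,  0.1360544 , -1.1554524 ]), 'wrist_torque': array([-0.03023325,  0.04892546,  0.00943002]), 'width': 0.09409221534377116}
```

View pics/side0.png

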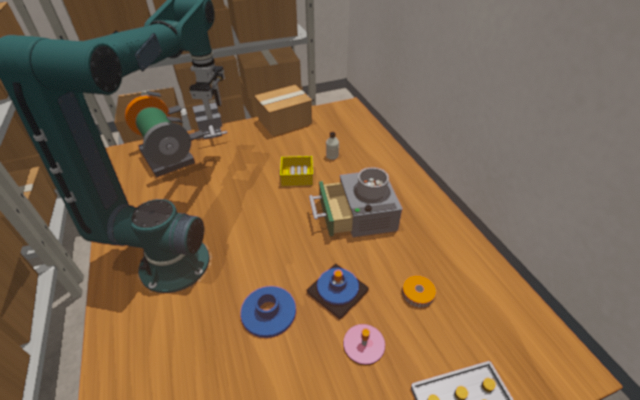

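View pics/top0.png

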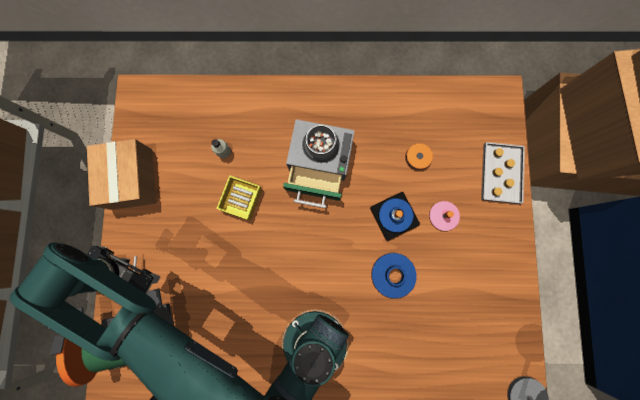

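```bash
python3 - <<'E'
import cv2
a=cv2.imread('pics/top0.png')
cv2.imwrite('pics/top0c.png',cv2.resize(a[110:260,270:470],None,fx=4,fy=4,interpolation=cv2.INTER_CUBIC))
a=cv2.imread('pics/side0.png')
cv2.imwrite('pics/side0c.png',cv2.resize(a[155:335,290:440],None,fx=3.3,fy=3.3,interpolation=cv2.INTER_CUBIC))
E
```

```text
(no output)
```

View pics/top0c.png

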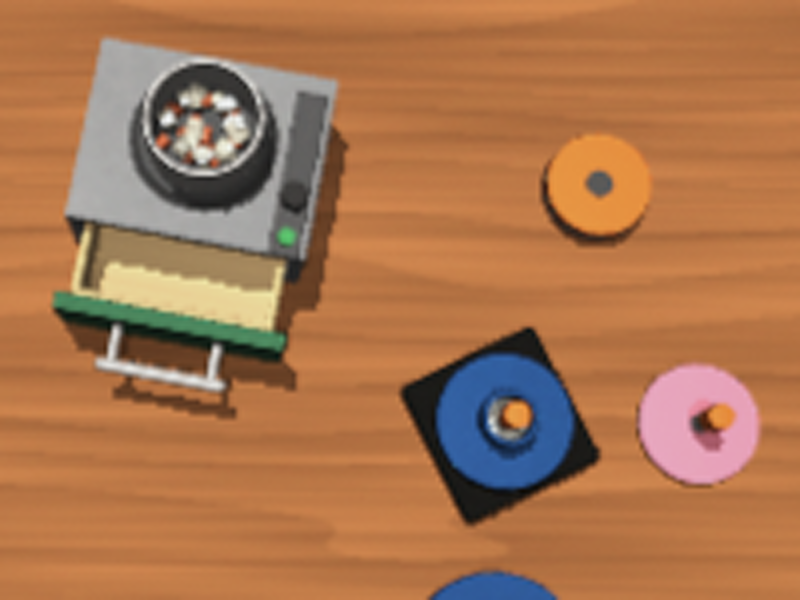

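View pics/side0c.png

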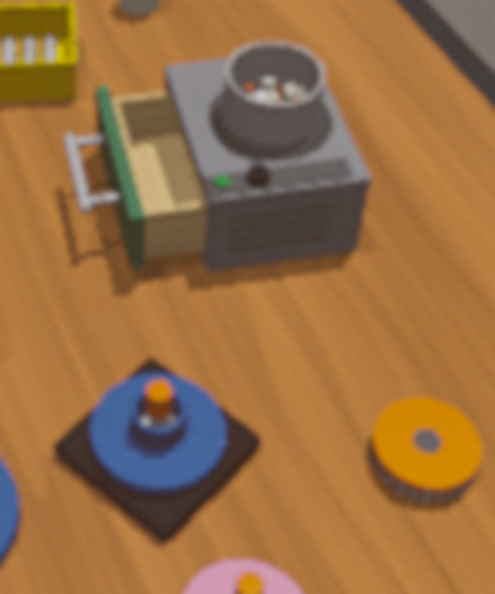

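The top view shows the machine at about (320,160) with its drawer open toward the robot. The nested lids (the smaller blue one, with an aluminium flange) are on the pad at (397,215). The pink-flanged lid at (445,215) and the larger blue lid at (394,275) are the look-alikes. Next I'll measure positions.

```bash
cat >> h.py <<'E'
from scipy.spatial.transform import Rotation as R
def ray(s,uv,z):
    uv=np.atleast_2d(uv).astype(float); K=s['mtx']
    d=np.c_[(uv[:,0]-K[0,2])/K[0,0],(uv[:,1]-K[1,2])/K[1,1],np.ones(len(uv))]@R.from_euler('xyz',s['attitude']).as_matrix().T
    o=np.array(s['origin']); return (o+d*((z-o[2])/d[:,2])[:,None])
def proj(s,P):
    P=np.atleast_2d(P); c=(P-np.array(s['origin']))@R.from_euler('xyz',s['attitude']).as_matrix()
    q=c@np.array(s['mtx']).T; return q[:,:2]/q[:,2:]
def blob(m,box):
    x,y,w,h=box; mm=np.zeros(m.shape,np.uint8); mm[y:y+h,x:x+w]=m[y:y+h,x:x+w]
    n,l,st,c=cv2.connectedComponentsWithStats(mm); i=1+np.argmax(st[1:,4]); return (l==i).astype(np.uint8)
def disc(s,m,z):
    cs,_=cv2.findContours(m,cv2.RETR_EXTERNAL,cv2.CHAIN_APPROX_NONE); c=max(cs,key=len)
    P=ray(s,c[:,0,:],z)[:,:2].astype(np.float32); (c,r)=cv2.minEnclosingCircle(P)
    e=cv2.fitEllipse(P); return np.round(e[0],4),np.round(e[1],4)
def refine(s,uv):
    return uv
E
python3 - <<'E'
from h import *
T=cams.snapshot('top'); S=cams.snapshot('side')
for s,bb,bo in ((T,(370,190,46,50),(425,195,40,40)),(S,(310,262,55,50),(340,318,50,60))):
    hsv=cv2.cvtColor(s['img'],cv2.COLOR_RGB2HSV)
    blue=((hsv[...,0]>100)&(hsv[...,0]<125)&(hsv[...,1]>110)).astype(np.uint8)
    print('blue plate',disc(s,blob(blue,bb),0.036))
    org=((hsv[...,0]<16)&(hsv[...,1]>200)&(hsv[...,2]>150)).astype(np.uint8)
    m=blob(org,bb); y,x=np.nonzero(m); print('knob px',x.mean(),y.mean(),len(x),ray(s,[x.mean(),y.mean()],0.077))
    # pad: black
    blk=(hsv[...,2]<50).astype(np.uint8)
    y,x=np.nonzero(blob(cv2.morphologyEx(blk|blue|org,cv2.MORPH_CLOSE,np.ones((5,5))),(bb[0]-12,bb[1]-6,bb[2]+22,bb[3]+18)));
    P=ray(s,np.c_[x,y],0.02)[:,:2].astype(np.float32); print('pad',cv2.minAreaRect(P))
c=lambda *p:[[a/4+270,b/4+110] for a,b in p]
d=lambda *p:[[a/3.3+290,b/3.3+155] for a,b in p]
print('mach top',ray(T,c((104,40),(338,82),(68,216),(296,262)),0.1).round(4).tolist())
print('mach side',ray(S,d((166,65),(304,55),(204,188),(368,180)),0.1).round(4).tolist())
print('rim T',ray(T,c((205,119)),.16),'S',ray(S,d((274,78)),.16))
print('bar T',ray(T,c((98,362),(222,385)),.062).round(4).tolist(),'S',ray(S,d((70,138),(86,205)),.062).round(4).tolist())
E
```

```text
blue plate (array([ 0.4259, -0.2706]), array([0.1147, 0.1152]))Traceback (most recent call last):
  File "<stdin>", line 8, in <module>
  File "h.py", line 15, in blob
    n,l,st,c=cv2.connectedComponentsWithStats(mm); i=1+np.argmax(st[1:,4]); return (l==i).astype(np.uint8)
                                                       ~~~~~~~~~^^^^^^^^^^
    return _wrapfunc(a, 'argmax', axis=axis, out=out, **kwds)
    return bound(*args, **kwds)
ValueError: attempt to get argmax of an empty sequence
```

```bash
python3 - <<'E'
from h import *
T=cams.snapshot('top'); S=cams.snapshot('side')
print(T['img'][214,396:403].tolist())
for s,bb in ((T,(370,190,46,50)),(S,(310,262,55,50))):
    hsv=cv2.cvtColor(s['img'],cv2.COLOR_RGB2HSV)
    blue=((hsv[...,0]>100)&(hsv[...,0]<125)&(hsv[...,1]>110)).astype(np.uint8)
    print('blue plate',disc(s,blob(blue,bb),0.036))
    org=((hsv[...,0]<20)&(hsv[...,1]>150)&(hsv[...,2]>185)).astype(np.uint8)
    k=(395,206,15,16) if s is T else (330,268,18,16)
    try:
        m=blob(org,k); y,x=np.nonzero(m); print('knob px',x.mean(),y.mean(),len(x),ray(s,[x.mean(),y.mean()],0.08))
    except Exception as e: print(e)
c=lambda *p:[[a/4+270,b/4+110] for a,b in p]
d=lambda *p:[[a/3.3+290,b/3.3+155] for a,b in p]
print('mach top',ray(T,c((104,40),(338,82),(68,216),(296,262)),0.1).round(4).tolist())
print('mach side',ray(S,d((166,65),(304,55),(204,188),(368,180)),0.1).round(4).tolist())
print('rim T',ray(T,c((205,119)),.16),'S',ray(S,d((274,78)),.16))
print('bar T',ray(T,c((98,362),(222,385)),.062).round(4).tolist(),'S',ray(S,d((70,138),(86,205)),.062).round(4).tolist())
# rim ellipse: bright ring
for s,n,b in ((T,'t',(300,122,45,48)),(S,'s',(350,162,48,45))):
    x,y,w,h=b; cv2.imwrite('pics/rim_%s.png'%n,cv2.resize(s['img'][y:y+h,x:x+w,::-1],None,fx=12,fy=12,interpolation=cv2.INTER_NEAREST))
E
```

```text
[[188, 107, 47], [227, 151, 70], [231, 157, 72], [231, 152, 69], [231, 149, 67], [231, 146, 65], [159, 92, 47]]
blue plate (array([ 0.4259, -0.2706]), array([0.1145, 0.1152]))
knob px 398.82758620689657 213.24137931034483 29 [[ 0.42658898 -0.27187115  0.08      ]]
blue plate (array([ 0.423 , -0.2746]), array([0.1037, 0.1059]))
knob px 337.5 273.0 26 [[ 0.42633123 -0.26609594  0.08      ]]
mach top [[0.7351, 0.0675, 0.1], [0.6994, -0.1277, 0.1], [0.5839, 0.0943, 0.1], [0.5466, -0.0926, 0.1]]
mach side [[0.5866, 0.0956, 0.1], [0.7274, 0.0578, 0.1], [0.5494, -0.084, 0.1], [0.6971, -0.1303, 0.1]]
rim T [[ 0.64797376 -0.01783881  0.16      ]] S [[ 0.6449198  -0.02671543  0.16      ]]
bar T [[0.4684, 0.0703, 0.062], [0.4499, -0.0332, 0.062]] S [[0.4687, 0.0658, 0.062], [0.4509, -0.0297, 0.062]]
```

View pics/rim_t.png

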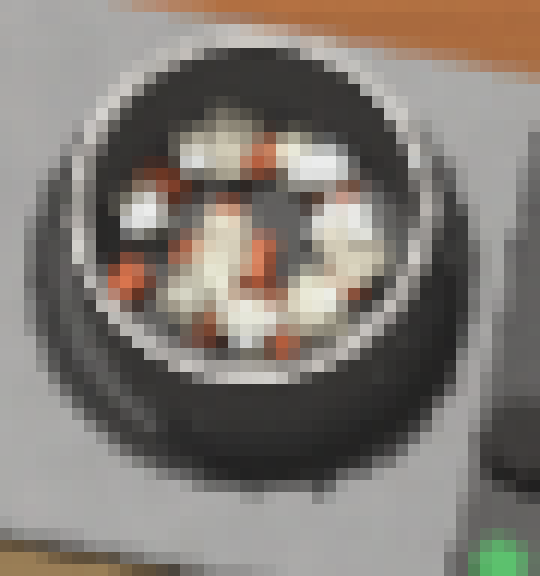

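View pics/rim_s.png

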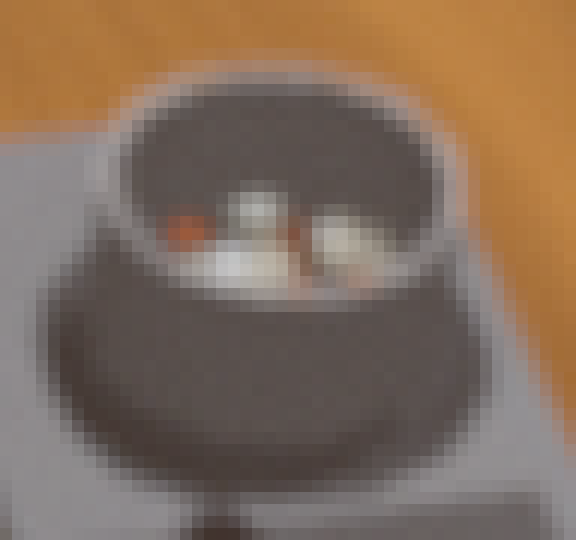

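```bash
python3 - <<'E'
from h import *
from scipy.optimize import least_squares
T=cams.snapshot('top'); S=cams.snapshot('side')
c=lambda *p:np.array([[a/4+270-.4,b/4+110-.4] for a,b in p])
d=lambda *p:np.array([[a/3.3+290-.35,b/3.3+155-.35] for a,b in p])
mc=np.array([[85,100,100],[85,-100,100],[-85,100,100],[-85,-100,100]])/1e3
uT=c((104,40),(338,82),(68,216),(296,262)); uS=d((304,55),(368,180),(166,65),(204,188))
rimT=(321.0,139.0); rimS=(373.0,176.75)
th=np.linspace(0,2*np.pi,360)
def rimc(s,M):
    q=proj(s,M(np.c_[.015+.048*np.cos(th),.048*np.sin(th),0*th+.16])); return (q.max(0)+q.min(0))/2
def fun(p,cams=(0,1)):
    r=R.from_euler('z',p[2]); M=lambda P:r.apply(P)+[p[0],p[1],0]
    out=[]
    for i in cams:
        s,u,rr=((T,uT,rimT),(S,uS,rimS))[i]
        out+=[(proj(s,M(mc))-u).ravel(),2*(rimc(s,M)-rr)]
    return np.concatenate(out)
for cs in ((0,),(1,),(0,1)):
    f=least_squares(fun,[.64,-.02,0],args=(cs,)); p=f.x
    print(cs,p.round(4),'rim',p[:2]+.015*np.array([np.cos(p[2]),np.sin(p[2])]),f.fun.round(1).tolist())
# handle
for s,u in ((T,c((98,362),(222,385))),(S,d((70,138),(86,205)))):
    P=ray(s,u,.064)[:,:2].mean(0); R2=np.array([[np.cos(p[2]),np.sin(p[2])],[-np.sin(p[2]),np.cos(p[2])]]); print('handle in machine',R2@(P-p[:2]))
# lids: fit to side plate circle
hsv=cv2.cvtColor(S['img'],cv2.COLOR_RGB2HSV)
m=((hsv[...,0]>100)&(hsv[...,0]<128)&(hsv[...,1]>80)).astype(np.uint8)
m=cv2.morphologyEx(m,cv2.MORPH_OPEN,np.ones((2,2)))
print('side plate',disc(S,blob(m,(310,262,55,50)),.036))
x,y,w,h=305,260,66,62; cv2.imwrite('pics/lid_s.png',cv2.resize(S['img'][y:y+h,x:x+w,::-1],None,fx=9,fy=9,interpolation=cv2.INTER_NEAREST))
x,y,w,h=365,188,55,55; cv2.imwrite('pics/lid_t.png',cv2.resize(T['img'][y:y+h,x:x+w,::-1],None,fx=10,fy=10,interpolation=cv2.INTER_NEAREST))
for X in ([.4259,-.2706],[.4265,-.268]):
  for s in (T,S):
    print([ (q.min(0).round(1).tolist(),q.max(0).round(1).tolist()) for q in [proj(s,np.c_[X[0]+.0575*np.cos(th),X[1]+.0575*np.sin(th),0*th+.036]), proj(s,np.c_[X[0]+.011*np.cos(th),X[1]+.011*np.sin(th),0*th+.091])]])
E
```

```text
(0,) [ 0.6393 -0.0137 -0.1947] rim [ 0.65405285 -0.01660721] [0.3, -1.6, 0.6, -0.7, -1.6, 3.0, 1.3, 3.4, -0.2, -2.0]
(1,) [ 0.638  -0.0125 -0.2056] rim [ 0.65267671 -0.01552782] [2.6, -2.3, 1.0, -0.5, -3.5, -0.1, -2.9, 3.6, 1.4, -1.1]
(0, 1) [ 0.6386 -0.0131 -0.1997] rim [ 0.65328943 -0.0161177 ] [0.3, -1.5, 0.5, -0.4, -1.9, 3.0, 0.9, 3.8, -0.5, -1.6, 2.7, -2.3, 1.4, -0.5, -3.4, 0.1, -2.4, 3.7, 1.9, -0.9]
handle in machine [-0.18133263 -0.0030666 ]
handle in machine [-0.18257788 -0.00509523]
side plate (array([ 0.4238, -0.28  ]), array([0.1065, 0.1097]))
[([378.7, 198.0], [412.9, 231.9]), ([395.7, 209.7], [402.6, 216.5])]
[([317.1, 266.9], [358.4, 301.8]), ([334.0, 268.6], [342.2, 275.3])]
[([377.9, 197.8], [412.1, 231.7]), ([394.9, 209.5], [401.8, 216.3])]
[([316.9, 266.2], [358.2, 300.9]), ([333.8, 267.8], [342.0, 274.5])]
```

View pics/lid_s.png

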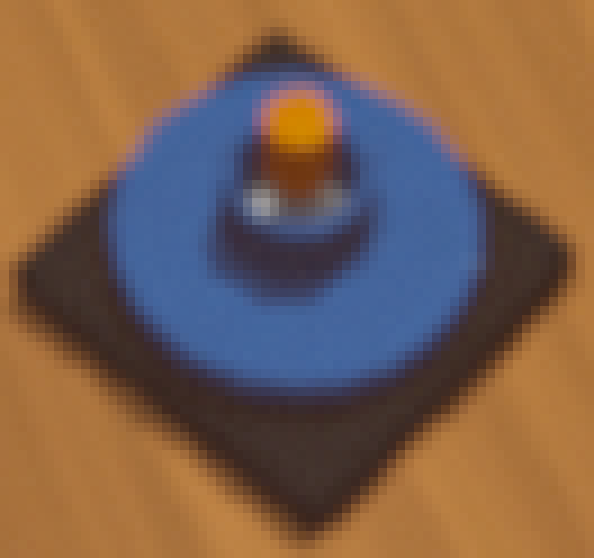

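View pics/lid_t.png

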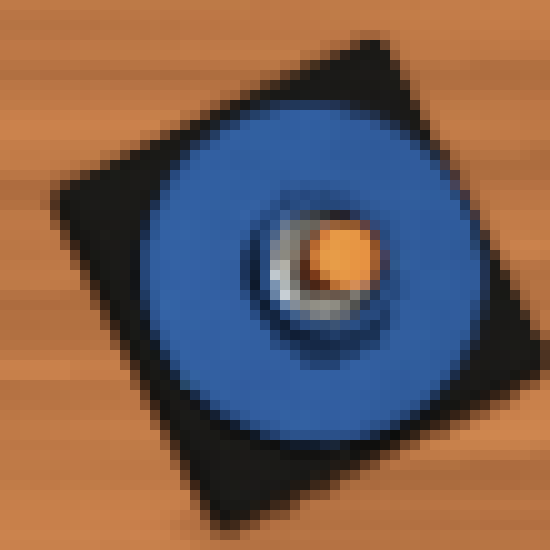

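```bash
python3 - <<'E'
from h import *
from scipy.optimize import least_squares
T=cams.snapshot('top'); S=cams.snapshot('side')
c=lambda *p:np.array([[a/4+270-.4,b/4+110-.4] for a,b in p])
d=lambda *p:np.array([[a/3.3+290-.35,b/3.3+155-.35] for a,b in p])
uT=c((104,40),(338,82),(68,216),(296,262)); uS=d((304,55),(368,180),(166,65),(204,188))
hT=c((98,362),(222,385));hS=d((70,138),(86,205))
rimT=(321.0,139.0); rimS=(373.0,176.75)
th=np.linspace(0,2*np.pi,360)
def rimc(s,M):
    q=proj(s,M(np.c_[.015+.048*np.cos(th),.048*np.sin(th),0*th+.16])); return (q.max(0)+q.min(0))/2
def fun(p,cams=(0,1)):
    r=R.from_euler('z',p[2]); M=lambda P:r.apply(P)+[p[0],p[1],0]
    out=[]
    mc=np.array([[.085,.1,.1],[.085,-.1,.1],[p[3],.1,.1],[p[3],-.1,.1]])
    for i in cams:
        s,u,rr,h=((T,uT,rimT,hT),(S,uS,rimS,hS))[i]
        out+=[(proj(s,M(mc))-u).ravel(),2*(rimc(s,M)-rr),(proj(s,M(np.array([[-.12-p[4],.05,.063],[-.12-p[4],-.05,.063]])))-h).ravel()]
    return np.concatenate(out)
for cs in ((0,),(1,),(0,1)):
    f=least_squares(fun,[.64,-.02,0,-.07,.06],args=(cs,)); p=f.x
    r=R.from_euler('z',p[2])
    print(cs,p.round(4),'rim',p[:2]+.015*np.array([np.cos(p[2]),np.sin(p[2])]),'handle',r.apply([-.12-p[4],0,0])[:2]+p[:2],f.fun.round(1).tolist())
E
```

```text
(0,) [ 0.6359 -0.0132 -0.1898 -0.0709  0.0586] rim [ 0.65058651 -0.01606606] handle [0.4604907  0.02045125] [-0.0, -0.5, 0.3, 0.1, -0.8, 0.0, 2.1, 0.2, -0.6, 0.1, 0.6, -0.1, -1.0, 0.0]
(1,) [ 0.6338 -0.013  -0.201  -0.0702  0.0575] rim [ 0.64852768 -0.01599538] handle [0.45991191 0.02243384] [1.5, -2.0, 0.0, -0.2, -0.4, -0.1, 0.8, 3.5, -0.8, -0.3, 0.1, -1.0, -0.3, -0.4]
(0, 1) [ 0.6349 -0.013  -0.1942 -0.0706  0.0581] rim [ 0.6495994  -0.01591495] handle [0.46012776 0.02134645] [0.1, -0.3, 0.4, 0.5, -0.9, 0.1, 1.9, 0.5, -0.7, 0.7, 0.4, -0.0, -1.3, 0.2, 1.5, -2.2, 0.5, -0.4, -0.5, -0.1, 1.2, 3.5, -0.2, -0.5, 0.2, -0.8, 0.0, -0.2]
```

>>> jog_arm:
  series:
    - {"rz": -5.07}
    - {"rz": -5.07}
    - {"rz": -5.07}
    - {"x": -0.034,"y": 0.021}
    - {"x": -0.034,"y": 0.021}
    - {"x": -0.034,"y": 0.021}
    - {"x": -0.034,"y": 0.021}
    - {"x": -0.034,"y": 0.021}
    - {"x": -0.034,"y": 0.021}
    - {"x": -0.034,"y": 0.021}
    - {"x": -0.034,"y": 0.021}
    - {"x": -0.034,"y": 0.021}
  claw: 0

```text
invalid input
```

```bash
cat >> h.py <<'E'
def go(target,yaw=None):
    o=robot.get_obs(); p=o['tool_pos']; M=R.from_euler('xyz',o['ee_rot'])
    d=M.inv().apply(np.array(target)-p)
    print('t',round(o['time'],2),'pos',p.round(4),'rot',o['ee_rot'].round(4),'w',round(o['width'],4),'F',o['wrist_force'].round(1)); print('tool delta',d.round(4),'norm',np.linalg.norm(d).round(4))
    # tilt correction + yaw
    y=o['ee_rot'][2] if yaw is None else yaw
    print('rotvec deg',np.degrees((M.inv()*R.from_euler('xyz',[np.pi,0,y])).as_rotvec()).round(2))
E
python3 -c "
from h import *
go([.417,.030,.12],1.379)"
```

```text
t 1.4 pos [0.2426 0.4936 0.2055] rot [-3.1416e+00 -1.0000e-04  1.1140e+00] w 0.0938 F [-0.6 -0.   0.4]
tool delta [-0.3392  0.361   0.0855] norm 0.5027
rotvec deg [ 0.000e+00 -1.000e-02 -1.518e+01]
```

>>> jog_arm:
  series:
    - {"x": 0,"y": 0,"z": 0,"rx": 0,"ry": 0,"rz": -5.07}
  claw: 0.02

```text
time: 1.48
tool_pos: [0.2426, 0.4936, 0.2055]
ee_rot: [3.142, -0.0, 1.204]
wrist_force: [-0.2, -0.9, 0.1]
width: 0.0902
```

>>> jog_arm:
  series:
    - {"rz": -5.07}
    - {"rz": -5.07}
    - {"x": -0.034,"y": 0.021}
    - {"x": -0.034,"y": 0.021}
    - {"x": -0.034,"y": 0.021}
    - {"x": -0.034,"y": 0.021}
    - {"x": -0.034,"y": 0.021}
    - {"x": -0.034,"y": 0.021}
    - {"x": -0.034,"y": 0.021}
    - {"x": -0.034,"y": 0.021}
    - {"x": -0.034,"y": 0.021}

```text
invalid input
```

```bash
python3 -c "
from h import *
go([.417,.030,.045],1.379)"
```

```text
t 1.48 pos [0.2426 0.4936 0.2055] rot [ 3.1415e+00 -2.0000e-04  1.2039e+00] w 0.0902 F [-0.2 -0.9  0.1]
tool delta [-0.3702  0.3291  0.1605] norm 0.5207
rotvec deg [ 0.000e+00 -1.000e-02 -1.003e+01]
```

All six keys are needed in each row.

>>> jog_arm:
  series:
    - {"x": 0,"y": 0,"z": 0,"rx": 0,"ry": 0,"rz": -5}
    - {"x": 0,"y": 0,"z": 0,"rx": 0,"ry": 0,"rz": -5}
    - {"x": -0.034,"y": 0.021,"z": 0,"rx": 0,"ry": 0,"rz": 0}
    - {"x": -0.034,"y": 0.021,"z": 0,"rx": 0,"ry": 0,"rz": 0}
    - {"x": -0.034,"y": 0.021,"z": 0,"rx": 0,"ry": 0,"rz": 0}
    - {"x": -0.034,"y": 0.021,"z": 0,"rx": 0,"ry": 0,"rz": 0}
    - {"x": -0.034,"y": 0.021,"z": 0,"rx": 0,"ry": 0,"rz": 0}
    - {"x": -0.034,"y": 0.021,"z": 0,"rx": 0,"ry": 0,"rz": 0}
    - {"x": -0.034,"y": 0.021,"z": 0,"rx": 0,"ry": 0,"rz": 0}
    - {"x": -0.034,"y": 0.021,"z": 0,"rx": 0,"ry": 0,"rz": 0}
    - {"x": -0.034,"y": 0.021,"z": 0,"rx": 0,"ry": 0,"rz": 0}
    - {"x": -0.034,"y": 0.021,"z": 0,"rx": 0,"ry": 0,"rz": 0}
  claw: 0

```text
time: 2.48
tool_pos: [0.3919, 0.1142, 0.2038]
ee_rot: [3.139, -0.003, 1.409]
wrist_force: [0.9, 0.4, 0.3]
width: 0.0108
```

```bash
python3 -c "
from h import *
go([.417,.030,.045],1.379)"
```

```text
t 2.48 pos [0.3919 0.1142 0.2038] rot [ 3.1390e+00 -2.7000e-03  1.4091e+00] w 0.0108 F [0.9 0.4 0.3]
tool delta [-0.0795  0.0379  0.1587] norm 0.1815
rotvec deg [ 0.15 -0.16  1.72]
```

>>> jog_arm:
  series:
    - {"x": -0.027,"y": 0.013,"z": 0.01,"rx": 0.15,"ry": -0.16,"rz": 1.7}
    - {"x": -0.027,"y": 0.013,"z": 0.015,"rx": 0,"ry": 0,"rz": 0}
    - {"x": -0.027,"y": 0.013,"z": 0.02,"rx": 0,"ry": 0,"rz": 0}
    - {"x": 0,"y": 0,"z": 0.035,"rx": 0,"ry": 0,"rz": 0}
    - {"x": 0,"y": 0,"z": 0.035,"rx": 0,"ry": 0,"rz": 0}
    - {"x": 0,"y": 0,"z": 0.035,"rx": 0,"ry": 0,"rz": 0}
    - {"x": 0,"y": 0,"z": 0.01,"rx": 0,"ry": 0,"rz": 0}
    - {"x": 0,"y": 0,"z": 0,"rx": 0,"ry": 0,"rz": 0}

```text
time: 3.15
tool_pos: [0.4229, 0.012, 0.0429]
ee_rot: [3.125, 0.0, 1.36]
wrist_force: [-1.3, 0.7, 0.4]
width: 0.0007
```

```bash
python3 -c "
from h import *
go([.417,.030,.045],1.379)
snap('side','s1.png');snap('top','t1.png')"
```

```text
t 3.15 pos [0.4229 0.012  0.0429] rot [3.1253e+00 5.0000e-04 1.3598e+00] w 0.0007 F [-1.3  0.7  0.4]
tool delta [ 0.0163 -0.0095 -0.0023] norm 0.019
rotvec deg [ 0.94  0.04 -1.1 ]
```

View pics/s1.png

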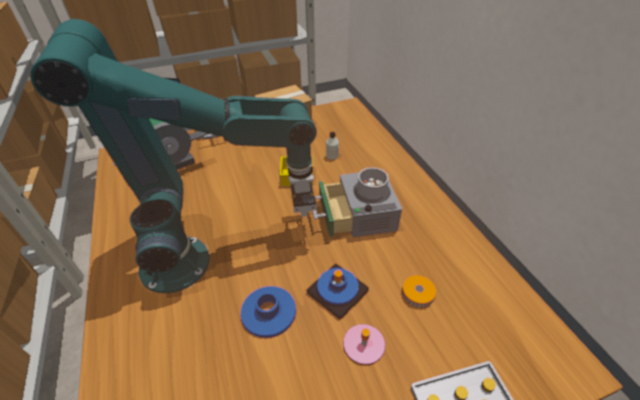

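>>> jog_arm:
  series:
    - {"x": 0.016,"y": 0,"z": -0.002,"rx": 0.9,"ry": 0,"rz": -1.1}
    - {"x": 0,"y": 0.01,"z": 0,"rx": 0,"ry": 0,"rz": 0}
    - {"x": 0,"y": 0.01,"z": 0,"rx": 0,"ry": 0,"rz": 0}
    - {"x": 0,"y": 0.01,"z": 0,"rx": 0,"ry": 0,"rz": 0}
    - {"x": 0,"y": 0.01,"z": 0,"rx": 0,"ry": 0,"rz": 0}
    - {"x": 0,"y": 0.01,"z": 0,"rx": 0,"ry": 0,"rz": 0}
    - {"x": 0,"y": 0.006,"z": 0,"rx": 0,"ry": 0,"rz": 0}
    - {"x": 0,"y": 0.006,"z": 0,"rx": 0,"ry": 0,"rz": 0}

```text
time: 3.92
tool_pos: [0.4971, 0.015, 0.0546]
ee_rot: [3.129, -0.0, 1.381]
wrist_force: [-1.2, 0.8, -1.7]
width: 0.0005
```

```bash
python3 -c "
from h import *
go([.504,.0125,.045],1.379)
"
```

```text
t 3.92 pos [0.4971 0.015  0.0546] rot [ 3.1291e+00 -5.0000e-04  1.3809e+00] w 0.0005 F [-1.2  0.8 -1.7]
tool delta [-0.0012  0.0071  0.0097] norm 0.0121
rotvec deg [ 0.72 -0.03  0.11]
```

>>> jog_arm:
  series:
    - {"x": 0,"y": 0.003,"z": 0.004,"rx": 0.7,"ry": 0,"rz": 0}
    - {"x": 0,"y": 0.003,"z": 0.003,"rx": 0,"ry": 0,"rz": 0}
    - {"x": 0,"y": 0.003,"z": 0,"rx": 0,"ry": 0,"rz": 0}
    - {"x": 0,"y": 0.003,"z": 0,"rx": 0,"ry": 0,"rz": 0}
    - {"x": 0,"y": 0.003,"z": 0,"rx": 0,"ry": 0,"rz": 0}

```text
time: 4.33
tool_pos: [0.5037, 0.0133, 0.0477]
ee_rot: [-3.113, 0.0, 1.381]
wrist_force: [-10.4, 1.6, 9.3]
width: 0.0003
```

```bash
python3 -c "
from h import *
go([.504,.0125,.045],1.379)
"
```

```text
t 4.33 pos [0.5037 0.0133 0.0477] rot [-3.1133e+00  1.0000e-04  1.3805e+00] w 0.0003 F [-10.4   1.6   9.3]
tool delta [-0.0008  0.0005  0.0027] norm 0.0029
rotvec deg [-1.62  0.01  0.09]
```

>>> jog_arm:
  series:
    - {"x": 0,"y": 0.004,"z": 0,"rx": -0.8,"ry": 0,"rz": 0}
    - {"x": 0,"y": 0.004,"z": 0,"rx": -0.8,"ry": 0,"rz": 0}
    - {"x": 0,"y": 0.004,"z": 0,"rx": 0,"ry": 0,"rz": 0}
    - {"x": 0,"y": 0.004,"z": 0,"rx": 0,"ry": 0,"rz": 0}

```text
time: 4.67
tool_pos: [0.5036, 0.0134, 0.0478]
ee_rot: [-3.102, 0.002, 1.382]
wrist_force: [-12.4, 2.1, 9.7]
width: 0.0003
```

```bash
python3 -c "
from h import *
go([.504,.0125,.045],1.379)
snap('side','s2.png');snap('top','t2.png')"
```

```text
t 4.67 pos [0.5036 0.0134 0.0478] rot [-3.1015e+00  1.5000e-03  1.3820e+00] w 0.0003 F [-12.4   2.1   9.7]
tool delta [-0.0008  0.0007  0.0027] norm 0.0029
rotvec deg [-2.3   0.09  0.17]
```

View pics/s2.png

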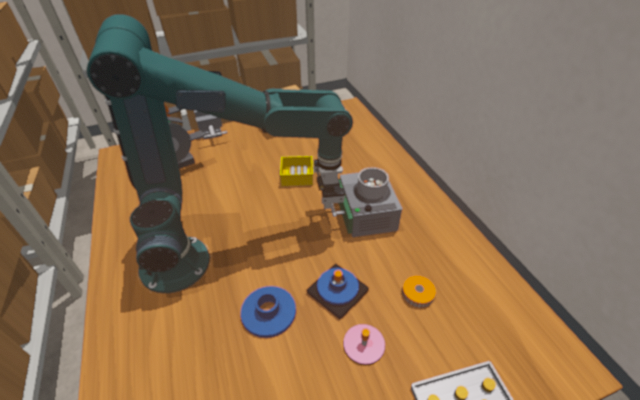

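>>> jog_arm:
  series:
    - {"x": 0,"y": -0.02,"z": 0,"rx": -1.0,"ry": 0,"rz": 0}
    - {"x": 0,"y": -0.025,"z": 0,"rx": -1.0,"ry": 0,"rz": 0}
    - {"x": 0,"y": -0.01,"z": -0.03,"rx": 0,"ry": 0,"rz": 0}
    - {"x": 0,"y": 0,"z": -0.038,"rx": 0,"ry": 0,"rz": 0}
    - {"x": 0,"y": 0,"z": -0.038,"rx": 0,"ry": 0,"rz": 0}
    - {"x": -0.03,"y": 0,"z": -0.01,"rx": 0,"ry": 0,"rz": 0}
    - {"x": -0.04,"y": 0,"z": 0,"rx": 0,"ry": 0,"rz": 0}
    - {"x": -0.04,"y": 0,"z": 0,"rx": 0,"ry": 0,"rz": 0}
    - {"x": -0.04,"y": 0,"z": 0,"rx": 0,"ry": 0,"rz": 0}
    - {"x": -0.04,"y": 0,"z": 0,"rx": 0,"ry": 0,"rz": 0}
    - {"x": -0.03,"y": 0,"z": 0,"rx": 0,"ry": 0,"rz": 0}
    - {"x": 0,"y": 0,"z": 0,"rx": 0,"ry": 0,"rz": 0}
  claw: 0

```text
time: 5.77
tool_pos: [0.4042, -0.2028, 0.1668]
ee_rot: [-3.136, 0.012, 1.39]
wrist_force: [0.9, -0.4, -0.0]
width: 0.0006
```

```bash
python3 -c "
from h import *
go([.4257,-.2705,.13],1.379)
"
```

```text
t 5.77 pos [ 0.4042 -0.2028  0.1668] rot [-3.1364  0.0123  1.3903] w 0.0006 F [ 0.9 -0.4 -0. ]
tool delta [-0.0623  0.0335  0.0374] norm 0.08
rotvec deg [-0.29  0.71  0.65]
```

>>> jog_arm:
  series:
    - {"x": -0.02,"y": 0.012,"z": 0.01,"rx": -0.3,"ry": 0.7,"rz": 0.6}
    - {"x": -0.02,"y": 0.012,"z": 0.01,"rx": 0,"ry": 0,"rz": 0}
    - {"x": -0.015,"y": 0.008,"z": 0.01,"rx": 0,"ry": 0,"rz": 0}
    - {"x": 0,"y": 0,"z": 0,"rx": 0,"ry": 0,"rz": 0}
    - {"x": 0,"y": 0,"z": 0,"rx": 0,"ry": 0,"rz": 0}
  claw: 0.6

```text
time: 6.18
tool_pos: [0.4275, -0.2679, 0.1372]
ee_rot: [3.135, 0.001, 1.374]
wrist_force: [0.3, 0.7, -0.2]
width: 0.0306
```

```bash
python3 -c "
from h import *
go([.4257,-.2705,.069],1.379)
"
```

```text
t 6.18 pos [ 0.4275 -0.2679  0.1372] rot [3.1352e+00 9.0000e-04 1.3736e+00] w 0.0306 F [ 0.3  0.7 -0.2]
tool delta [-0.0028 -0.0017  0.0682] norm 0.0682
rotvec deg [ 0.36  0.05 -0.31]
```

>>> jog_arm:
  series:
    - {"x": -0.003,"y": -0.002,"z": 0,"rx": 0.3,"ry": 0,"rz": -0.3}
    - {"x": 0,"y": 0,"z": 0,"rx": 0,"ry": 0,"rz": 0}
    - {"x": 0,"y": 0,"z": 0.01,"rx": 0,"ry": 0,"rz": 0}
    - {"x": 0,"y": 0,"z": 0.01,"rx": 0,"ry": 0,"rz": 0}
    - {"x": 0,"y": 0,"z": 0.01,"rx": 0,"ry": 0,"rz": 0}
    - {"x": 0,"y": 0,"z": 0,"rx": 0,"ry": 0,"rz": 0}

```text
time: 6.68
tool_pos: [0.426, -0.2669, 0.1066]
ee_rot: [3.137, 0.001, 1.384]
wrist_force: [-0.1, -0.0, 0.2]
width: 0.0565
```

```bash
python3 -c "
from h import *
go([.4257,-.2705,.069],1.379)
s=snap('side','s3.png')
x,y,w,h=285,220,100,100; cv2.imwrite('pics/s3c.png',cv2.resize(s['img'][y:y+h,x:x+w,::-1],None,fx=6,fy=6,interpolation=cv2.INTER_CUBIC))
"
```

```text
t 6.68 pos [ 0.426  -0.2669  0.1066] rot [3.1375e+00 1.5000e-03 1.3842e+00] w 0.0565 F [-0.1 -0.   0.2]
tool delta [-0.0035  0.0002  0.0376] norm 0.0378
rotvec deg [0.24 0.08 0.3 ]
```

View pics/s3c.png

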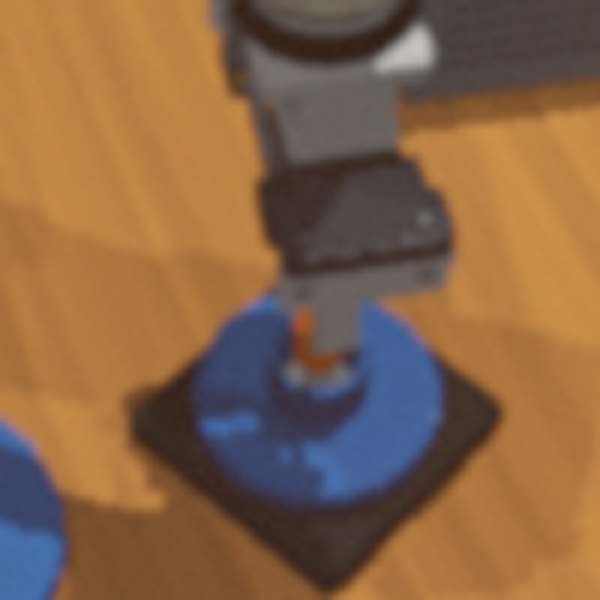

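```bash
python3 -c "
from h import *
s=cams.snapshot('side');o=robot.get_obs();M=R.from_euler('xyz',o['ee_rot'])
for d in (.028,.04): 
  print(proj(s,np.array([o['tool_pos']+M.apply([-d,y,0]) for y in(-.008,.008)])))
print(proj(s,[.4257,-.2705,.064]),proj(s,[.4257,-.2705,.091]))
"
```

```text
[[337.29872673 276.07308975]
 [343.29681415 275.12960847]]
[[338.25166051 279.85272797]
 [344.30040941 278.89414242]]
[[337.79062821 277.78809698]] [[337.99138185 271.88948023]]
```

>>> jog_arm:
  series:
    - {"x": -0.0035,"y": 0,"z": 0.008,"rx": 0.2,"ry": 0,"rz": 0}
    - {"x": 0,"y": 0,"z": 0.01,"rx": 0,"ry": 0,"rz": 0}
    - {"x": 0,"y": 0,"z": 0.01,"rx": 0,"ry": 0,"rz": 0}
    - {"x": 0,"y": 0,"z": 0.006,"rx": 0,"ry": 0,"rz": 0}
    - {"x": 0,"y": 0,"z": 0.001,"rx": 0,"ry": 0,"rz": 0}
    - {"x": 0,"y": 0,"z": 0,"rx": 0,"ry": 0,"rz": 0}

```text
time: 7.28
tool_pos: [0.4264, -0.2719, 0.07]
ee_rot: [3.138, 0.003, 1.384]
wrist_force: [0.1, 0.4, 0.0]
width: 0.0564
```

```bash
python3 -c "
from h import *
go([.4257,-.2705,.069],1.379)
"
```

```text
t 7.28 pos [ 0.4264 -0.2719  0.07  ] rot [3.1384 0.0032 1.3839] w 0.0564 F [0.1 0.4 0. ]
tool delta [ 0.0013 -0.0009  0.001 ] norm 0.0019
rotvec deg [0.18 0.18 0.28]
```

>>> jog_arm:
  series:
    - {"x": 0.001,"y": -0.001,"z": 0.001,"rx": 0.2,"ry": 0.2,"rz": 0}
    - {"x": 0,"y": 0,"z": 0,"rx": 0,"ry": 0,"rz": 0}
    - {"x": 0,"y": 0,"z": 0,"rx": 0,"ry": 0,"rz": 0}
    - {"x": 0,"y": 0,"z": 0,"rx": 0,"ry": 0,"rz": 0}
    - {"x": 0,"y": 0,"z": 0,"rx": 0,"ry": 0,"rz": 0}
    - {"x": 0,"y": 0,"z": 0,"rx": 0,"ry": 0,"rz": 0}
    - {"x": 0,"y": 0,"z": 0,"rx": 0,"ry": 0,"rz": 0}
    - {"x": 0,"y": 0,"z": 0,"rx": 0,"ry": 0,"rz": 0}
  claw: 0

```text
time: 7.95
tool_pos: [0.4262, -0.2706, 0.0697]
ee_rot: [3.141, -0.001, 1.384]
wrist_force: [0.7, 0.7, -1.5]
width: 0.0214
```

```bash
python3 -c "
from h import *
go([.4257,-.2705,.15],1.379)
"
```

```text
t 7.95 pos [ 0.4262 -0.2706  0.0697] rot [ 3.1407e+00 -9.0000e-04  1.3840e+00] w 0.0214 F [ 0.7  0.7 -1.5]
tool delta [ 0.     -0.0004 -0.0803] norm 0.0803
rotvec deg [ 0.05 -0.05  0.29]
```

Gripped at a width of 21.4 mm. Next is a gentle lift.

>>> jog_arm:
  series:
    - {"x": 0,"y": 0,"z": -0.002,"rx": 0,"ry": 0,"rz": 0}
    - {"x": 0,"y": 0,"z": -0.005,"rx": 0,"ry": 0,"rz": 0}
    - {"x": 0,"y": 0,"z": -0.01,"rx": 0,"ry": 0,"rz": 0}
    - {"x": 0,"y": 0,"z": -0.015,"rx": 0,"ry": 0,"rz": 0}
    - {"x": 0,"y": 0,"z": -0.02,"rx": 0,"ry": 0,"rz": 0}
    - {"x": 0,"y": 0,"z": -0.02,"rx": 0,"ry": 0,"rz": 0}
    - {"x": 0,"y": 0,"z": -0.02,"rx": 0,"ry": 0,"rz": 0}
    - {"x": 0,"y": 0,"z": -0.02,"rx": 0,"ry": 0,"rz": 0}
    - {"x": 0,"y": 0,"z": -0.02,"rx": 0,"ry": 0,"rz": 0}
    - {"x": 0,"y": 0,"z": -0.015,"rx": 0,"ry": 0,"rz": 0}
    - {"x": 0,"y": 0,"z": -0.008,"rx": 0,"ry": 0,"rz": 0}
    - {"x": 0,"y": 0,"z": 0,"rx": 0,"ry": 0,"rz": 0}

```text
time: 8.95
tool_pos: [0.4226, -0.2687, 0.2319]
ee_rot: [-3.132, -0.005, 1.383]
wrist_force: [0.2, 0.1, -3.6]
width: 0.0213
```

```bash
python3 -c "
from h import *
go([.6497,-.016,.24],1.379)
s=snap('side','s4.png')
snap('top','t4.png')
"
```

```text
t 8.95 pos [ 0.4226 -0.2687  0.2319] rot [-3.1315 -0.0052  1.3835] w 0.0213 F [ 0.2  0.1 -3.6]
tool delta [ 0.2907  0.176  -0.0084] norm 0.3399
rotvec deg [-0.58 -0.3   0.26]
```

View pics/s4.png

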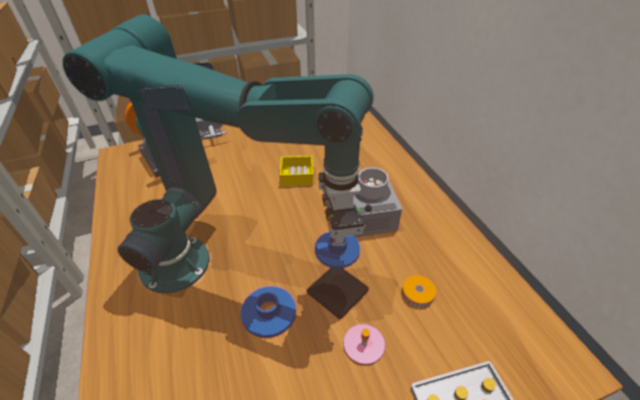

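>>> jog_arm:
  series:
    - {"x": 0.004,"y": 0.0025,"z": -0.002,"rx": -0.3,"ry": -0.1,"rz": 0}
    - {"x": 0.0085,"y": 0.005,"z": -0.003,"rx": -0.3,"ry": -0.1,"rz": 0}
    - {"x": 0.013,"y": 0.008,"z": -0.003,"rx": 0,"ry": 0,"rz": 0}
    - {"x": 0.018,"y": 0.011,"z": 0,"rx": 0,"ry": 0,"rz": 0}
    - {"x": 0.022,"y": 0.013,"z": 0,"rx": 0,"ry": 0,"rz": 0}
    - {"x": 0.024,"y": 0.0145,"z": 0,"rx": 0,"ry": 0,"rz": 0}
    - {"x": 0.024,"y": 0.0145,"z": 0,"rx": 0,"ry": 0,"rz": 0}
    - {"x": 0.024,"y": 0.0145,"z": 0,"rx": 0,"ry": 0,"rz": 0}
    - {"x": 0.024,"y": 0.0145,"z": 0,"rx": 0,"ry": 0,"rz": 0}
    - {"x": 0.02,"y": 0.012,"z": 0,"rx": 0,"ry": 0,"rz": 0}
    - {"x": 0.015,"y": 0.009,"z": 0,"rx": 0,"ry": 0,"rz": 0}
    - {"x": 0.01,"y": 0.006,"z": 0,"rx": 0,"ry": 0,"rz": 0}

```text
time: 10.05
tool_pos: [0.5862, -0.0713, 0.2222]
ee_rot: [-3.115, -0.013, 1.38]
wrist_force: [0.1, 0.0, -4.0]
width: 0.0213
```

```bash
python3 -c "
from h import *
go([.6497,-.016,.24],1.379)
"
```

```text
t 10.05 pos [ 0.5862 -0.0713  0.2222] rot [-3.1146 -0.0132  1.3802] w 0.0213 F [ 0.1  0.  -4. ]
tool delta [ 0.0665  0.0514 -0.0183] norm 0.086
rotvec deg [-1.55 -0.76  0.08]
```

>>> jog_arm:
  series:
    - {"x": 0.003,"y": 0.002,"z": -0.008,"rx": -0.8,"ry": -0.4,"rz": 0}
    - {"x": 0.007,"y": 0.006,"z": -0.008,"rx": -0.7,"ry": -0.3,"rz": 0}
    - {"x": 0.012,"y": 0.009,"z": -0.006,"rx": 0,"ry": 0,"rz": 0}
    - {"x": 0.014,"y": 0.011,"z": -0.003,"rx": 0,"ry": 0,"rz": 0}
    - {"x": 0.014,"y": 0.011,"z": 0,"rx": 0,"ry": 0,"rz": 0}
    - {"x": 0.01,"y": 0.007,"z": 0,"rx": 0,"ry": 0,"rz": 0}
    - {"x": 0.005,"y": 0.004,"z": 0,"rx": 0,"ry": 0,"rz": 0}
    - {"x": 0,"y": 0,"z": 0,"rx": 0,"ry": 0,"rz": 0}
    - {"x": 0,"y": 0,"z": 0,"rx": 0,"ry": 0,"rz": 0}

```text
time: 10.8
tool_pos: [0.6501, -0.0135, 0.251]
ee_rot: [3.139, 0.002, 1.378]
wrist_force: [0.1, -1.3, -3.1]
width: 0.0212
```

```bash
python3 -c "
from h import *
go([.6497,-.016,.225],1.379)
for n,b in (('side',(330,110,90,90)),('top',(275,80,90,90))):
  s=snap(n,n[0]+'5.png'); x,y,w,h=b
  cv2.imwrite('pics/%s5c.png'%n[0],cv2.resize(s['img'][y:y+h,x:x+w,::-1],None,fx=6,fy=6,interpolation=cv2.INTER_CUBIC))
"
```

```text
t 10.8 pos [ 0.6501 -0.0135  0.251 ] rot [3.1388e+00 2.4000e-03 1.3784e+00] w 0.0212 F [ 0.1 -1.3 -3.1]
tool delta [-0.0025 -0.      0.026 ] norm 0.0262
rotvec deg [ 0.16  0.14 -0.04]
```

View pics/s5c.png

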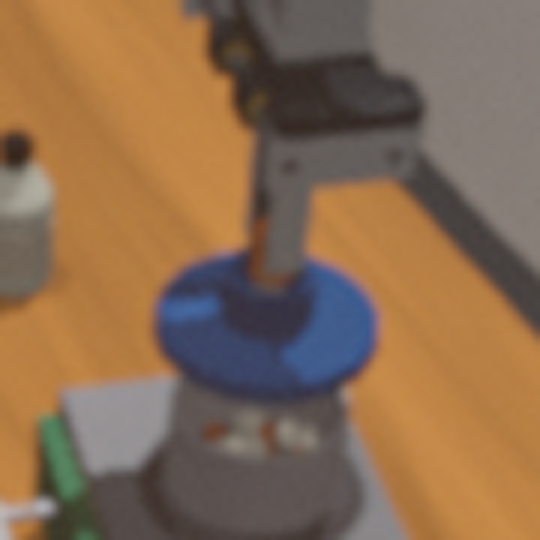

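View pics/t5.png

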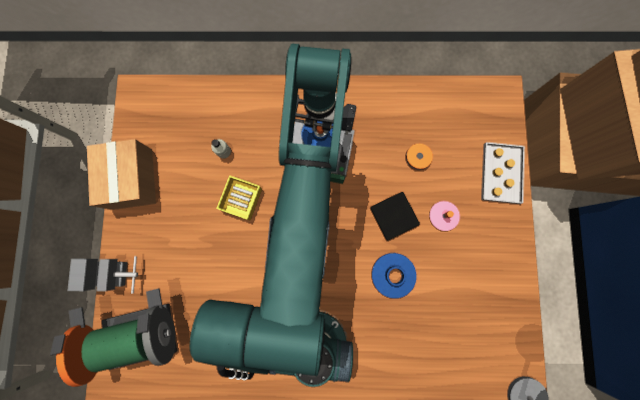

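```bash
python3 -c "
from h import *
s=cams.snapshot('side');o=robot.get_obs();p=o['tool_pos'];print(p)
th=np.linspace(0,2*np.pi,400)
for z in (-.0337,-.0467):
  q=proj(s,np.c_[p[0]+.0575*np.cos(th),p[1]+.0575*np.sin(th),0*th+p[2]+z]); print(q.min(0),q.max(0),(q.min(0)-[330,110]+.42)*6,(q.max(0)-[330,110]+.42)*6)
q=proj(s,np.c_[.6497+.048*np.cos(th),-.016+.048*np.sin(th),0*th+.16]);print('rim',q.min(0),q.max(0))
"
```

```text
[ 0.64981185 -0.013789    0.250857  ]
[355.33644899 150.35892136] [393.10867667 173.31996164] [154.53869396 244.67352817] [381.17206003 382.43976985]
[355.11914735 153.68508253] [392.59982493 176.70900656] [153.23488409 264.63049517] [378.11894956 402.77403934]
rim [357.66336615 166.82476915] [388.18839121 186.23786963]
```

>>> jog_arm:
  series:
    - {"x": -0.002,"y": 0,"z": 0.003,"rx": 0.15,"ry": 0.15,"rz": 0}
    - {"x": 0,"y": 0,"z": 0.006,"rx": 0,"ry": 0,"rz": 0}
    - {"x": 0,"y": 0,"z": 0.008,"rx": 0,"ry": 0,"rz": 0}
    - {"x": 0,"y": 0,"z": 0.008,"rx": 0,"ry": 0,"rz": 0}
    - {"x": 0,"y": 0,"z": 0.005,"rx": 0,"ry": 0,"rz": 0}
    - {"x": 0,"y": 0,"z": 0.003,"rx": 0,"ry": 0,"rz": 0}
    - {"x": 0,"y": 0,"z": 0,"rx": 0,"ry": 0,"rz": 0}
    - {"x": 0,"y": 0,"z": 0,"rx": 0,"ry": 0,"rz": 0}

```text
time: 11.62
tool_pos: [0.6468, -0.0184, 0.2125]
ee_rot: [-3.137, 0.0, 1.374]
wrist_force: [-0.0, -0.3, -4.1]
width: 0.021
```

```bash
python3 -c "
from h import *
go([.650,-.0162,.2017],1.379)
"
```

```text
t 11.62 pos [ 0.6468 -0.0184  0.2125] rot [-3.1371e+00  4.0000e-04  1.3741e+00] w 0.021 F [-0.  -0.3 -4.1]
tool delta [0.0028 0.0028 0.0108] norm 0.0115
rotvec deg [-0.26  0.02 -0.28]
```

>>> jog_arm:
  series:
    - {"x": 0.0025,"y": 0.0025,"z": 0,"rx": -0.26,"ry": 0,"rz": 0}
    - {"x": 0,"y": 0,"z": 0,"rx": 0,"ry": 0,"rz": 0}
    - {"x": 0,"y": 0,"z": 0,"rx": 0,"ry": 0,"rz": 0}

```text
time: 11.87
tool_pos: [0.6503, -0.0161, 0.2127]
ee_rot: [3.141, 0.0, 1.374]
wrist_force: [-0.3, 0.1, -4.3]
width: 0.0213
```

```bash
python3 -c "
from h import *
go([.650,-.0162,.2017],1.379)
"
```

```text
t 11.87 pos [ 0.6503 -0.0161  0.2127] rot [3.1406e+00 2.0000e-04 1.3743e+00] w 0.0213 F [-0.3  0.1 -4.3]
tool delta [-0.0002 -0.0003  0.011 ] norm 0.011
rotvec deg [ 0.06  0.01 -0.27]
```

>>> jog_arm:
  series:
    - {"x": 0,"y": 0,"z": 0.0015,"rx": 0,"ry": 0,"rz": 0}
    - {"x": 0,"y": 0,"z": 0.002,"rx": 0,"ry": 0,"rz": 0}
    - {"x": 0,"y": 0,"z": 0.002,"rx": 0,"ry": 0,"rz": 0}
    - {"x": 0,"y": 0,"z": 0.001,"rx": 0,"ry": 0,"rz": 0}
    - {"x": 0,"y": 0,"z": 0,"rx": 0,"ry": 0,"rz": 0}

```text
time: 12.28
tool_pos: [0.651, -0.0159, 0.207]
ee_rot: [3.138, 0.0, 1.375]
wrist_force: [-1.3, -0.7, -3.9]
width: 0.0212
```

```bash
python3 -c "
from h import *
go([.650,-.0162,.2017],1.379)
"
```

```text
t 12.28 pos [ 0.651  -0.0159  0.207 ] rot [3.1379e+00 1.0000e-04 1.3748e+00] w 0.0212 F [-1.3 -0.7 -3.9]
tool delta [-0.0005 -0.001   0.0053] norm 0.0054
rotvec deg [ 0.21  0.   -0.24]
```

>>> jog_arm:
  series:
    - {"x": 0,"y": -0.0007,"z": 0.0015,"rx": 0.2,"ry": 0,"rz": 0}
    - {"x": 0,"y": 0,"z": 0.0015,"rx": 0,"ry": 0,"rz": 0}
    - {"x": 0,"y": 0,"z": 0.001,"rx": 0,"ry": 0,"rz": 0}
    - {"x": 0,"y": 0,"z": 0.0005,"rx": 0,"ry": 0,"rz": 0}
    - {"x": 0,"y": 0,"z": 0,"rx": 0,"ry": 0,"rz": 0}

```text
time: 12.7
tool_pos: [0.6501, -0.0158, 0.2018]
ee_rot: [-3.141, 0.0, 1.375]
wrist_force: [-0.5, -0.3, -3.6]
width: 0.0213
```

```bash
python3 -c "
from h import *
go([.650,-.0162,.2017],1.379)
"
```

```text
t 12.7 pos [ 0.6501 -0.0158  0.2018] rot [-3.1410e+00  1.0000e-04  1.3747e+00] w 0.0213 F [-0.5 -0.3 -3.6]
tool delta [-0.0005 -0.      0.0001] norm 0.0005
rotvec deg [-0.04  0.   -0.25]
```

Almost seated. I'll lower in sub-millimetre steps until the weight comes off.

>>> jog_arm:
  series:
    - {"x": 0,"y": 0,"z": 0.0007,"rx": 0,"ry": 0,"rz": 0}
    - {"x": 0,"y": 0,"z": 0.0005,"rx": 0,"ry": 0,"rz": 0}
    - {"x": 0,"y": 0,"z": 0,"rx": 0,"ry": 0,"rz": 0}

```text
time: 12.95
tool_pos: [0.6502, -0.0157, 0.2019]
ee_rot: [3.141, -0.0, 1.375]
wrist_force: [0.5, -0.9, -3.7]
width: 0.0213
```

```bash
python3 -c "
from h import *
go([.650,-.0162,.2017],1.379)
"
```

```text
t 12.95 pos [ 0.6502 -0.0157  0.2019] rot [ 3.1409 -0.      1.3747] w 0.0213 F [ 0.5 -0.9 -3.7]
tool delta [-0.0005 -0.0001  0.0002] norm 0.0005
rotvec deg [ 0.04 -0.   -0.25]
```

>>> jog_arm:
  series:
    - {"x": 0,"y": 0,"z": 0.0015,"rx": 0,"ry": 0,"rz": 0}
    - {"x": 0,"y": 0,"z": 0.0015,"rx": 0,"ry": 0,"rz": 0}

```text
time: 13.12
tool_pos: [0.6504, -0.0157, 0.2017]
ee_rot: [3.138, -0.0, 1.375]
wrist_force: [-2.4, -0.2, 2.3]
width: 0.0212
```

```bash
python3 -c "
from h import *
go([.650,-.0162,.2017],1.379)
"
```

```text
t 13.12 pos [ 0.6504 -0.0157  0.2017] rot [ 3.1381e+00 -2.0000e-04  1.3748e+00] w 0.0212 F [-2.4 -0.2  2.3]
tool delta [-0.0006 -0.0002  0.    ] norm 0.0006
rotvec deg [ 0.2  -0.01 -0.24]
```

>>> jog_arm:
  series:
    - {"x": 0,"y": 0,"z": 0,"rx": 0.1,"ry": 0,"rz": 0}
    - {"x": 0,"y": 0,"z": 0,"rx": 0,"ry": 0,"rz": 0}
    - {"x": 0,"y": 0,"z": 0,"rx": 0,"ry": 0,"rz": 0}
    - {"x": 0,"y": 0,"z": 0,"rx": 0,"ry": 0,"rz": 0}
    - {"x": 0,"y": 0,"z": 0,"rx": 0,"ry": 0,"rz": 0}
    - {"x": 0,"y": 0,"z": 0,"rx": 0,"ry": 0,"rz": 0}
    - {"x": 0,"y": 0,"z": 0,"rx": 0,"ry": 0,"rz": 0}
  claw: 0.8

```text
time: 13.7
tool_pos: [0.6525, -0.0161, 0.2041]
ee_rot: [3.132, -0.001, 1.375]
wrist_force: [0.2, 0.1, -0.1]
width: 0.0645
```

```bash
python3 -c "
from h import *
go([.650,-.016,.19],1.379)
for n,b in (('side',(330,110,90,90)),('top',(275,80,90,90))):
  s=snap(n,n[0]+'6.png'); x,y,w,h=b
  cv2.imwrite('pics/%s6c.png'%n[0],cv2.resize(s['img'][y:y+h,x:x+w,::-1],None,fx=6,fy=6,interpolation=cv2.INTER_CUBIC))
"
```

```text
t 13.7 pos [ 0.6525 -0.0161  0.2041] rot [ 3.1323e+00 -8.0000e-04  1.3746e+00] w 0.0645 F [ 0.2  0.1 -0.1]
tool delta [-0.0004 -0.0026  0.0141] norm 0.0143
rotvec deg [ 0.53 -0.05 -0.25]
```

View pics/s6c.png

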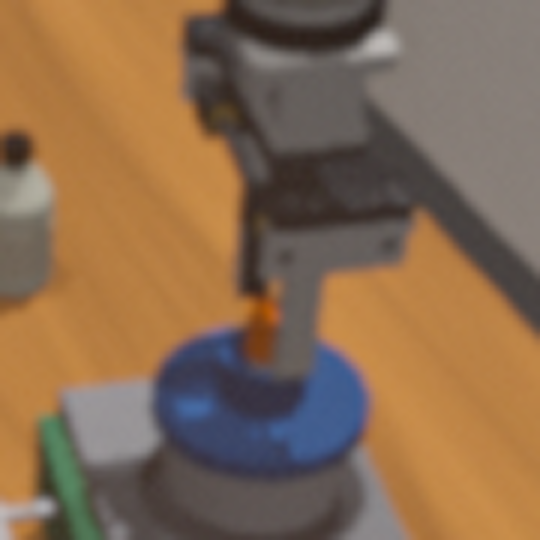

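View pics/t6c.png

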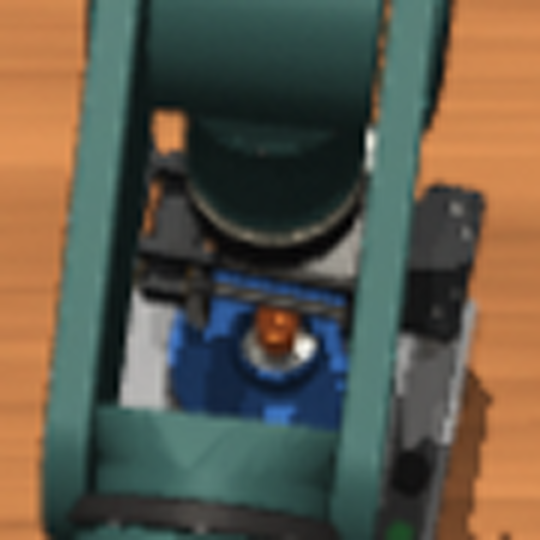

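```bash
python3 -c "
from h import *
T=cams.snapshot('top');S=cams.snapshot('side')
print(ray(T,[278/6+275-.42,318/6+80-.42],.223),ray(T,[281/6+275-.42,342/6+80-.42],.196))
th=np.linspace(0,2*np.pi,400)
for z in (.168,.155):
  q=proj(S,np.c_[.650+.0575*np.cos(th),-.016+.0575*np.sin(th),0*th+z]); print((q.min(0)-[330,110]+.42)*6,(q.max(0)-[330,110]+.42)*6)
"
```

```text
[[ 0.65005418 -0.01701882  0.223     ]] [[ 0.64654712 -0.01845984  0.196     ]]
[151.77625919 320.86614988] [372.22146372 460.25649561]
[150.52780492 339.7583682 ] [369.31914975 479.42696477]
```

>>> jog_arm:
  series:
    - {"x": 0,"y": -0.003,"z": 0,"rx": 0.5,"ry": 0,"rz": 0}
    - {"x": 0,"y": 0,"z": 0,"rx": 0,"ry": 0,"rz": 0}
    - {"x": 0,"y": 0,"z": 0.005,"rx": 0,"ry": 0,"rz": 0}
    - {"x": 0,"y": 0,"z": 0.006,"rx": 0,"ry": 0,"rz": 0}
    - {"x": 0,"y": 0,"z": 0.006,"rx": 0,"ry": 0,"rz": 0}
    - {"x": 0,"y": 0,"z": 0.004,"rx": 0,"ry": 0,"rz": 0}
    - {"x": 0,"y": 0,"z": 0.002,"rx": 0,"ry": 0,"rz": 0}
    - {"x": 0,"y": 0,"z": 0,"rx": 0,"ry": 0,"rz": 0}
    - {"x": 0,"y": 0,"z": 0,"rx": 0,"ry": 0,"rz": 0}

```text
time: 14.65
tool_pos: [0.6484, -0.0153, 0.1769]
ee_rot: [-3.138, -0.001, 1.375]
wrist_force: [0.0, -0.1, 0.1]
width: 0.0749
```

```bash
python3 -c "
from h import *
go([.649,-.0165,.173],1.379)
"
```

```text
t 14.65 pos [ 0.6484 -0.0153  0.1769] rot [-3.1383e+00 -6.0000e-04  1.3747e+00] w 0.0749 F [ 0.  -0.1  0.1]
tool delta [-0.0011  0.0008  0.0039] norm 0.0041
rotvec deg [-0.19 -0.04 -0.25]
```

>>> jog_arm:
  series:
    - {"x": -0.001,"y": 0.001,"z": 0.003,"rx": -0.2,"ry": 0,"rz": 0}
    - {"x": 0,"y": 0,"z": 0,"rx": 0,"ry": 0,"rz": 0}
    - {"x": 0,"y": 0,"z": 0,"rx": 0,"ry": 0,"rz": 0}

```text
time: 14.9
tool_pos: [0.6495, -0.0166, 0.1738]
ee_rot: [3.141, -0.001, 1.375]
wrist_force: [-0.2, -0.1, -0.1]
width: 0.0754
```

```bash
python3 -c "
from h import *
go([.649,-.0165,.173],1.379)
"
```

```text
t 14.9 pos [ 0.6495 -0.0166  0.1738] rot [ 3.1406e+00 -7.0000e-04  1.3747e+00] w 0.0754 F [-0.2 -0.1 -0.1]
tool delta [-0.     -0.0005  0.0008] norm 0.001
rotvec deg [ 0.06 -0.04 -0.25]
```

Aligned and level, so I'll close on the collar.

>>> jog_arm:
  series:
    - {"x": 0,"y": 0,"z": 0,"rx": 0,"ry": 0,"rz": 0}
    - {"x": 0,"y": 0,"z": 0,"rx": 0,"ry": 0,"rz": 0}
    - {"x": 0,"y": 0,"z": 0,"rx": 0,"ry": 0,"rz": 0}
    - {"x": 0,"y": 0,"z": 0,"rx": 0,"ry": 0,"rz": 0}
    - {"x": 0,"y": 0,"z": 0,"rx": 0,"ry": 0,"rz": 0}
    - {"x": 0,"y": 0,"z": 0,"rx": 0,"ry": 0,"rz": 0}
    - {"x": 0,"y": 0,"z": 0,"rx": 0,"ry": 0,"rz": 0}
  claw: 0

```text
time: 15.48
tool_pos: [0.6499, -0.0166, 0.1748]
ee_rot: [3.139, -0.001, 1.375]
wrist_force: [-0.1, -0.5, 0.0]
width: 0.0468
```

```bash
python3 -c "
from h import *
go([.649,-.0165,.173],1.379)
"
```

```text
t 15.48 pos [ 0.6499 -0.0166  0.1748] rot [ 3.1388e+00 -8.0000e-04  1.3747e+00] w 0.0468 F [-0.1 -0.5  0. ]
tool delta [-0.     -0.0009  0.0018] norm 0.002
rotvec deg [ 0.16 -0.05 -0.25]
```

>>> jog_arm:
  series:
    - {"x": 0,"y": 0,"z": -0.002,"rx": 0.1,"ry": 0,"rz": 0}
    - {"x": 0,"y": 0,"z": -0.003,"rx": 0,"ry": 0,"rz": 0}
    - {"x": 0,"y": 0,"z": -0.004,"rx": 0,"ry": 0,"rz": 0}
    - {"x": 0,"y": 0,"z": -0.004,"rx": 0,"ry": 0,"rz": 0}
    - {"x": 0,"y": 0,"z": -0.003,"rx": 0,"ry": 0,"rz": 0}
    - {"x": 0,"y": 0,"z": 0,"rx": 0,"ry": 0,"rz": 0}

```text
time: 15.98
tool_pos: [0.6492, -0.0166, 0.1908]
ee_rot: [-3.139, -0.001, 1.375]
wrist_force: [0.8, -0.5, -2.0]
width: 0.0468
```

```bash
python3 -c "
from h import *
go([.6499,-.0166,.300],1.375)
"
```

```text
t 15.98 pos [ 0.6492 -0.0166  0.1908] rot [-3.1393e+00 -6.0000e-04  1.3746e+00] w 0.0468 F [ 0.8 -0.5 -2. ]
tool delta [ 0.0002  0.0004 -0.1092] norm 0.1092
rotvec deg [-0.13 -0.03 -0.02]
```

>>> jog_arm:
  series:
    - {"x": 0,"y": 0,"z": -0.004,"rx": -0.1,"ry": 0,"rz": 0}
    - {"x": 0,"y": 0,"z": -0.006,"rx": 0,"ry": 0,"rz": 0}
    - {"x": 0,"y": 0,"z": -0.007,"rx": 0,"ry": 0,"rz": 0}
    - {"x": 0,"y": 0,"z": -0.007,"rx": 0,"ry": 0,"rz": 0}
    - {"x": 0,"y": 0,"z": -0.007,"rx": 0,"ry": 0,"rz": 0}
    - {"x": 0,"y": 0,"z": -0.005,"rx": 0,"ry": 0,"rz": 0}
    - {"x": 0,"y": 0,"z": -0.003,"rx": 0,"ry": 0,"rz": 0}
    - {"x": 0,"y": 0,"z": 0,"rx": 0,"ry": 0,"rz": 0}

```text
time: 16.65
tool_pos: [0.6497, -0.0167, 0.2357]
ee_rot: [3.139, -0.001, 1.375]
wrist_force: [-0.7, -0.3, -0.9]
width: 0.0465
```

```bash
python3 -c "
from h import *
go([.6499,-.0166,.300],1.375)
s=snap('side','s7.png'); x,y,w,h=330,110,90,90
cv2.imwrite('pics/s7c.png',cv2.resize(s['img'][y:y+h,x:x+w,::-1],None,fx=6,fy=6,interpolation=cv2.INTER_CUBIC))
"
```

```text
t 16.65 pos [ 0.6497 -0.0167  0.2357] rot [ 3.1391e+00 -8.0000e-04  1.3747e+00] w 0.0465 F [-0.7 -0.3 -0.9]
tool delta [ 0.0002  0.0003 -0.0643] norm 0.0643
rotvec deg [ 0.14 -0.04 -0.02]
```

View pics/s7c.png

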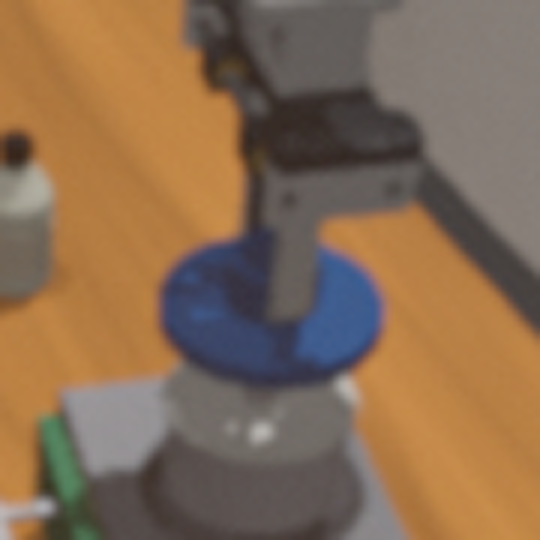

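The inner lid's aluminium flange stays seated on the drum and the outer lid is rising alone and level, so I'll continue.

>>> jog_arm:
  series:
    - {"x": 0,"y": 0,"z": -0.004,"rx": 0.1,"ry": 0,"rz": 0}
    - {"x": 0,"y": 0,"z": -0.007,"rx": 0,"ry": 0,"rz": 0}
    - {"x": 0,"y": 0,"z": -0.009,"rx": 0,"ry": 0,"rz": 0}
    - {"x": 0,"y": 0,"z": -0.009,"rx": 0,"ry": 0,"rz": 0}
    - {"x": 0,"y": 0,"z": -0.009,"rx": 0,"ry": 0,"rz": 0}
    - {"x": 0,"y": 0,"z": -0.009,"rx": 0,"ry": 0,"rz": 0}
    - {"x": 0,"y": 0,"z": -0.007,"rx": 0,"ry": 0,"rz": 0}
    - {"x": 0,"y": 0,"z": -0.005,"rx": 0,"ry": 0,"rz": 0}
    - {"x": 0,"y": 0,"z": -0.003,"rx": 0,"ry": 0,"rz": 0}
    - {"x": 0,"y": 0,"z": 0,"rx": 0,"ry": 0,"rz": 0}
    - {"x": 0,"y": 0,"z": 0,"rx": 0,"ry": 0,"rz": 0}

```text
time: 17.62
tool_pos: [0.6497, -0.0168, 0.3046]
ee_rot: [3.141, -0.001, 1.375]
wrist_force: [-0.8, 0.0, -1.9]
width: 0.0467
```

```bash
python3 -c "
from h import *
go([.6499,-.0166,.300],1.375)
s=snap('side','s8.png'); x,y,w,h=310,90,110,150
cv2.imwrite('pics/s8c.png',cv2.resize(s['img'][y:y+h,x:x+w,::-1],None,fx=4,fy=4,interpolation=cv2.INTER_CUBIC))
snap('top','t8.png')
"
```

```text
t 17.62 pos [ 0.6497 -0.0168  0.3046] rot [ 3.1406e+00 -8.0000e-04  1.3746e+00] w 0.0467 F [-0.8  0.  -1.9]
tool delta [0.0002 0.0001 0.0046] norm 0.0046
rotvec deg [ 0.06 -0.04 -0.02]
```

View pics/s8c.png

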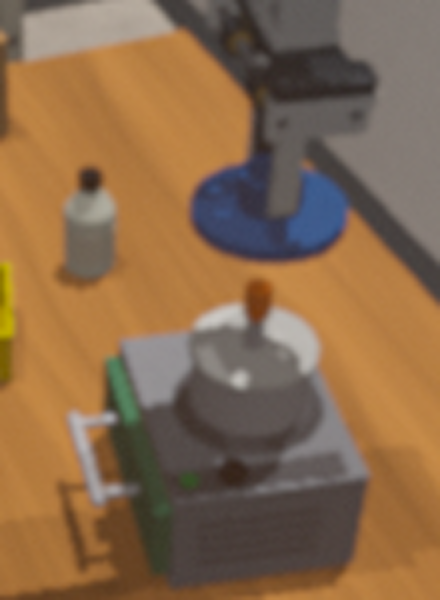

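View pics/t8.png

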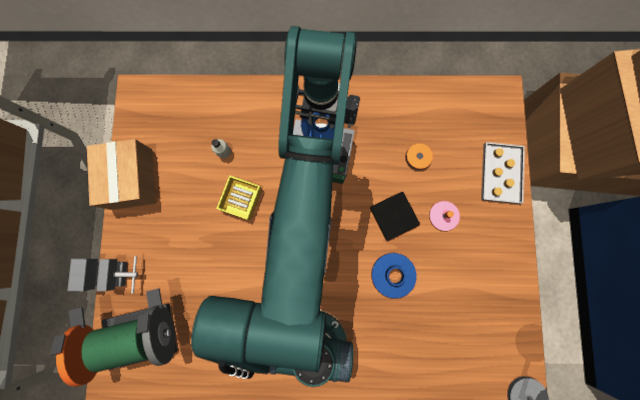

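```bash
python3 -c "
from h import *
S=cams.snapshot('side')
P=ray(S,[[328.4,192.6],[333.9,214.1]],.063)[:,:2]; a=-.1942
Q=(P-[.6349,-.013])@np.array([[np.cos(a),-np.sin(a)],[np.sin(a),np.cos(a)]]); print(Q)
o=robot.get_obs();print(o['tool_pos'],abs(o['qvel']).max(),o['width'])
ticket.close_job()
"
```

```text
[[-0.11766195  0.05466974]
 [-0.11893422 -0.04964432]]
[ 0.64949874 -0.01670761  0.30388555] 0.0038235153205716053 0.04668605835174224
the job is handed in; nothing more can be done
```

I did the job in the order asked and handed it in at about 18 s of the 62 s allowed.

- **Drawer:** I pushed it home with closed fingers until it stopped moving under about 12 N. In the last picture the handle is at x ≈ -118 mm in the machine's frame, against -120 mm when fully home, which is within measuring error.
- **Lids to the drum:** I gripped the aluminium lid's knob, with the jaws at 21 mm, and lifted both lids together. I lowered them in steps of 2 mm or less. They touched at the height calculated for a seated lid, with about 6 N of contact force, and then I let go.
- **Outer lid:** I gripped the collar, with the jaws at 47 mm, and lifted straight up 130 mm. Sideways drift stayed within about 1 mm, and the wrist force was roughly that of the outer lid alone.

**Last checks:**
- The side picture shows the inner lid still seated on the drum.
- The outer lid is held above the drum, with the tool tilted less than 0.1°. Its lower edge is about 6 cm above the knob, worked out from the lift height.
- The bin, discs and bottle look unmoved, judged by eye.

None of the checks failed. The top camera's view of the drum was partly blocked by the arm, so the final seating check relies on the side camera and the arm readings. The arm sagged about 1–2 cm during the sideways carry, and I corrected that before reaching the drum.

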